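# Exchange and reverse two feed rollers, then cover the cradles

### The arm

A 6-joint arm with a two-finger parallel gripper is mounted at the origin on a cart in front of the work surface, level with it; the furniture and walls round the work are solid. World frame = base frame: x ahead of the robot, y to its left, z up, the work surface at z = 0. Lengths are in m, angles in rad, forces in N, time in s.
With the tool pointing down it reaches from about 0.35 to 0.975 m from the base axis. Payload 7.1 kg.
Tool frame: the origin (TCP) lies midway between the tips of the shut fingers; the grasp point (between the pads) lies 19 mm behind it; z points along the fingers, y is the line along which they close (so a half turn about z gives the same grasp; the last joint's range is limited). The gripper opens to 88 mm and grips with 3 to 60 N. Pads are 20 mm wide; open, the fingers measure 115 mm over their backs; the gripper's body (75 mm by 178 mm) begins 61 mm behind the grasp point.
Start: joints at [-1.355, 0.423, 1.63, -0, 1.089, -0.019], TCP at [0.145, -0.608, 0.223] pointing down, gripper open.
Joint ranges: [-3, 3], [-0.9, 2.11], [0.09, 2.58], [-1.31, 4.45], [0.11, 2.69], [-2.54, 2.54]. Speed limits (rad/s): [2.39, 2.39, 3.01, 3.14, 3.14, 3.14].

### API

Orientations are given as [roll, pitch, yaw] about the fixed x, y, z axes, in that order (R = Rz(yaw) Ry(pitch) Rx(roll)).
In Python, from rig import robot gives the robot as it stands.
- The arm moves only by the shell command python3 -m inch 'ROWS'. ROWS is JSON, a list that holds one entry, the list of rows, each a list of 7 numbers: the shift along the world's x, y, z scaled (see below), then the turn, a rotation vector about the world's x, y, z scaled (see below), then the finger opening in mm, from 0 to 87.8. A call has 1 to 20 rows; each row shifts and turns the commanded pose from where the row before left it; what a row does not reach is not made up. The controller multiplies each number of a shift by 0.25 m and each number of a turn by 90 degrees. A row lasts 1/10 s, in which the tool goes at most 50 mm and 8.59 degrees, less where a joint would pass 70% of its speed; a pose out of reach is approached as far as the arm can. A call with a number of a shift or a turn outside -1 to 1 is refused whole. A call with a gripper value outside its range is refused whole. The fingers move at their own pace and stop on an object; the grip force is fixed at half the most. Time passes only in rows, so rows that do not move let the fingers close. It gives the time, the measured TCP pose, the force, the opening and the grip force at its end, in the units of the state.
- robot.read_state(): the state, without advancing time (a new reading comes with each control period).
- robot.get_image(name): name is "scene" or "top" or "wrist"; returns a dict with "frame" (384x512x3 uint8, red, green, blue), "fx", "fy", "cx", "cy" (pixels), "T" (4x4, takes a point from camera to world coordinates). Camera axes: x right, y down, z forward; pixel columns grow to the right and rows downward; lengths in m; the calibration is good to about 2 mm. The wrist camera is an equidistant fisheye: a pixel r from the principal point sees the ray r / f radians off the axis. A picture is of the moment at which its call begins. There is no depth.
- robot.hand_in(): hands the job in; it is judged then, once.
The state is a dict: "time_s": time; "joint_positions": joint angles; "qd": joint speeds; "joint_torque": joint torques, N m; "eef_pos": TCP position; "eef_rot": TCP orientation; "wrist_force": force on the tool from outside, world axes, zero at the start; "torque": the same for the moment, N m; "opening": finger opening in m; "grasp_force": force on a finger pad.
Only numpy, scipy, OpenCV 4.12 (cv2) and the standard library are available. Lean on these libraries where they do the work, as an engineer would, in place of code of your own. Each camera call takes 0.05 s, during which the arm holds its last target. There are 200 camera calls.

### The job

The two rubber feed rollers were put into each other's cradles and the wrong way round: exchange them, using the empty third cradle or other free spot, and turn each end for end so that it lies in the other one's cradle with its gear end beside the upright guard plate, without the rollers knocking any guard. Then lay the cover plates that are on the desk squarely and centred on the uprights, ends flush: the wide plain plate over the thick roller, the narrow plain plate over the thin roller, and the plate with the handle on the cradle left empty (any one of them may be missing). Leave everything else where it stands.

Things in the scene. Friction and masses are not known exactly. Their poses are not given: they have to be found in the camera images.
- thick_roller: the thick feed roller: black rubber barrel 32 mm in diameter, 88 mm long, on a 10 mm steel shaft, grey gear (33 mm across) at one end only. Origin: on the axis, middle of the barrel; x along the axis to the gear end. Shaft reaches 78 mm from the origin at the gear end, 70 mm at the plain end; gear from 61 to 73 mm. Grip across the barrel's middle. Starts in cradle_a, gear end away from the guard
- thick_roller_gear (a point): middle of the thick roller's gear, on the axis 67 mm from the roller's origin
- thin_roller: the thin feed roller: black rubber barrel 20 mm in diameter, 88 mm long, on a 10 mm steel shaft, grey gear (33 mm across) at one end only. Origin: on the axis, middle of the barrel; x along the axis to the gear end. Shaft reaches 78 mm from the origin at the gear end, 70 mm at the plain end; gear from 61 to 73 mm. Grip across the barrel's middle. Starts in cradle_b, gear end away from the guard
- thin_roller_gear (a point): middle of the thin roller's gear, on the axis 67 mm from the roller's origin
- cradle_a: fixed cradle with the thick roller at first, the thin one finally. Base 172x60x8 mm; two V-notched uprights (8 mm thick, 53 wide, 56 high) 52 mm either side of the origin along x; guard at the +x end. Origin: on the desk midway between uprights; x to the guard, z up. A roller lies in the notches by its shaft, axis 36 mm above the desk at y = 0, barrel between the uprights (4 mm play along x)
- cradle_b: fixed cradle with the thin roller at first, the thick one finally. Base 172x60x8 mm; two V-notched uprights (8 mm thick, 53 wide, 56 high) 52 mm either side of the origin along x; guard at the +x end. Origin: on the desk midway between uprights; x to the guard, z up. A roller lies in the notches by its shaft, axis 36 mm above the desk at y = 0, barrel between the uprights (4 mm play along x)
- cradle_spare: fixed cradle without a roller at first and finally. Base 172x60x8 mm; two V-notched uprights (8 mm thick, 53 wide, 56 high) 52 mm either side of the origin along x; guard at the +x end. Origin: on the desk midway between uprights; x to the guard, z up. A roller lies in the notches by its shaft, axis 36 mm above the desk at y = 0, barrel between the uprights (4 mm play along x)
- guard_a: upright steel guard plate of cradle_a, fixed to it, 4 mm thick, 56 mm wide, from 8 to 70 mm above the desk; inner face 88 mm from the cradle's origin along its x (the origin of this entry is the cradle's own). A roller's gear end belongs next to it without touching
- guard_b: upright steel guard plate of cradle_b, fixed to it, 4 mm thick, 56 mm wide, from 8 to 70 mm above the desk; inner face 88 mm from the cradle's origin along its x (the origin of this entry is the cradle's own). A roller's gear end belongs next to it without touching
- guard_spare: upright steel guard plate of cradle_spare, fixed to it, 4 mm thick, 56 mm wide, from 8 to 70 mm above the desk; inner face 88 mm from the cradle's origin along its x (the origin of this entry is the cradle's own). A roller's gear end belongs next to it without touching
- wide_plate: loose aluminium cover plate, 112 mm long (x), 64 mm wide (y), 8 mm thick, plain; belongs over the thick roller, on cradle_b. Origin: centre of its underside, z up. Starts flat on the desk in front of the cradles; may be absent. On a cradle it rests on both uprights' tops, 56 mm above the desk, ends flush with their outer faces. Grip across its width
- narrow_plate: loose aluminium cover plate, 112 mm long (x), 44 mm wide (y), 8 mm thick, plain; belongs over the thin roller, on cradle_a. Origin: centre of its underside, z up. Starts flat on the desk in front of the cradles; may be absent. On a cradle it rests on both uprights' tops, 56 mm above the desk, ends flush with their outer faces. Grip across its width
- handle_plate: loose aluminium cover plate, 112 mm long (x), 54 mm wide (y), 8 mm thick, with a black bar handle 60x14 mm 12 mm high lengthwise on top; belongs on cradle_spare. Origin: centre of its underside, z up. Starts flat on the desk in front of the cradles; may be absent. On a cradle it rests on both uprights' tops, 56 mm above the desk, ends flush with their outer faces. Grip across its width
- solder_spool: reel of solder, 63 mm across, 40 mm high, left of the cradles; a bystander
- screw_tray: small open tray of screws, 98x66x20 mm, left of the cradles; a bystander

How it is judged:
On the way:
1. both rollers lie exchanged in the two cradles, each with its gear end beside the guard (x of thick_roller in the frame of cradle_b between -0.007 and 0.007 m and y of thick_roller in the frame of cradle_b between -0.004 and 0.004 m and z of thick_roller in the frame of cradle_b between 0.032 and 0.04 m and x of thick_roller_gear in the frame of cradle_b above 0.055 m and z of thick_roller_gear in the frame of cradle_b between 0.031 and 0.041 m and linear speed of each of thick_roller, thin_roller below 0.03 m/s and x of thin_roller in the frame of cradle_a between -0.007 and 0.007 m and y of thin_roller in the frame of cradle_a between -0.004 and 0.004 m and z of thin_roller in the frame of cradle_a between 0.032 and 0.04 m and x of thin_roller_gear in the frame of cradle_a above 0.055 m and z of thin_roller_gear in the frame of cradle_a between 0.031 and 0.041 m), for 0.2 s.
At the end, for the whole second after the job is handed in: Thick roller in the notches of cradle_b, thin in cradle_a (7 mm along, 4 mm across and in height), gear ends beside the guards; each plate present flat on its cradle (wide: b, narrow: a, handled: spare) within 7 mm along, 6 mm across, 3 mm in height, 0.1 rad; all at rest (all of step 1 and x of wide_plate in the frame of cradle_b between -0.007 and 0.007 m and y of wide_plate in the frame of cradle_b between -0.006 and 0.006 m and z of wide_plate in the frame of cradle_b between 0.053 and 0.059 m and angle between each of wide_plate, narrow_plate, handle_plate's own z axis and vertical below 0.06 rad and angle between the x axis of wide_plate and the x axis of cradle_b, either way round below 0.1 rad and linear speed of each of wide_plate, narrow_plate, handle_plate below 0.03 m/s and x of narrow_plate in the frame of cradle_a between -0.007 and 0.007 m and y of narrow_plate in the frame of cradle_a between -0.006 and 0.006 m and z of narrow_plate in the frame of cradle_a between 0.053 and 0.059 m and angle between the x axis of narrow_plate and the x axis of cradle_a, either way round below 0.1 rad and x of handle_plate in the frame of cradle_spare between -0.007 and 0.007 m and y of handle_plate in the frame of cradle_spare between -0.006 and 0.006 m and z of handle_plate in the frame of cradle_spare between 0.053 and 0.059 m and angle between the x axis of handle_plate and the x axis of cradle_spare, either way round below 0.1 rad); the robot touches nothing.
It fails at once if a roller knocks against a guard plate (more than 4 N) (contact force between any of thick_roller, thin_roller and guard_a above 4 N or contact force between any of thick_roller, thin_roller and guard_b above 4 N or contact force between any of thick_roller, thin_roller and guard_spare above 4 N).
It fails at once if the solder spool or the screw tray is moved by more than 3 cm (distance of any of solder_spool, screw_tray from where it was at the start of the episode above 0.03 m).
Of wide_plate, narrow_plate, handle_plate only 2 to 3 are there at a start; the rules pass over those that are not, and their reading is None.
At some moment in a run one of wide_plate, narrow_plate, handle_plate may be knocked a few centimetres aside while the robot is not near it.
It also fails if it takes over 210 s, if anything falls off the work surface, if the arm or the gripper's body presses on something with over 40 N, if the wrist force passes 120 N, or if a joint passes its speed limit or range.

## Working session

There is one attempt and no reset: what is moved stays moved. The work goes in short steps, Python scripts to look and compute and a shell command to move; the robot and the scene stay as the last step left them, time stands still between calls to the robot, and variables do not carry over. Pictures are saved under pics/ and viewed, at most 14 in all, crops included, and the job is handed in when it is done.

```bash
mkdir -p pics; ls
python3 - <<'E'
from rig import robot
import cv2,numpy as np
s=robot.read_state();print(s['eef_pos'],s['eef_rot'],s['opening'],s['time_s'])
for n in ('top','scene'):
    i=robot.get_image(n);cv2.imwrite(f'pics/{n}0.png',i['frame'][:,:,::-1])
    print(n,i['fx'],i['fy'],i['cx'],i['cy'],np.round(i['T'],4).tolist())
E
```

```text
pics
[ 0.14530345 -0.60729051  0.22186602] [-3.14000588e+00 -1.60320778e-05  2.34768668e-01] 0.0877835710469813 0.0
top 383.7065870719352 383.7065870719352 257.84779896179356 195.76286423551593 [[-0.0053, -0.9795, 0.2015, 0.3996], [-1.0, 0.0058, 0.0017, 0.0529], [-0.0028, -0.2014, -0.9795, 0.8768], [0.0, 0.0, 0.0, 1.0]]
scene 418.1856507755283 418.1856507755283 259.1620310771545 189.67731140996187 [[0.7399, -0.5259, 0.4196, 0.1853], [-0.6726, -0.5649, 0.478, -0.4022], [-0.0143, -0.6358, -0.7717, 0.767], [0.0, 0.0, 0.0, 1.0]]
```

View pics/top0.png

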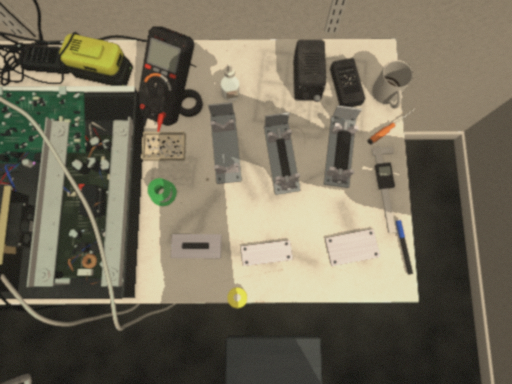

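View pics/scene0.png

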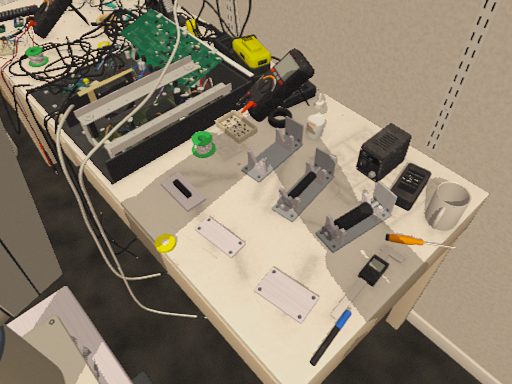

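The top view shows spare (225,143), b with thin (282,153), a with thick (342,147), and the plates at (196,246), (266,252) and (352,247). The scene view has the guards at the far end. I'll zoom in.

Run:
```python
import cv2
a=cv2.imread('pics/top0.png')
cv2.imwrite('pics/c1.png',cv2.resize(a[92:202,205:365],None,fx=5,fy=5,interpolation=cv2.INTER_CUBIC))
cv2.imwrite('pics/c2.png',cv2.resize(a[220:275,165:385],None,fx=3.6,fy=3.6,interpolation=cv2.INTER_CUBIC))
```

```text
(no output)
```

View pics/c1.png

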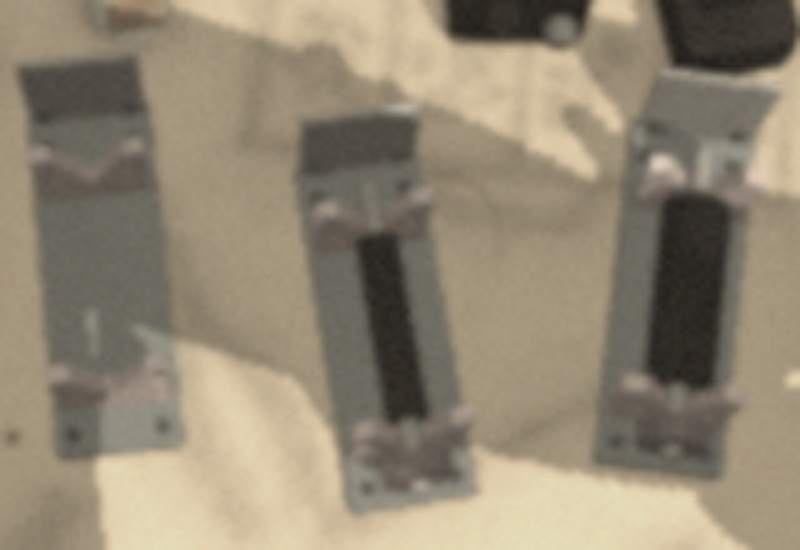

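View pics/c2.png

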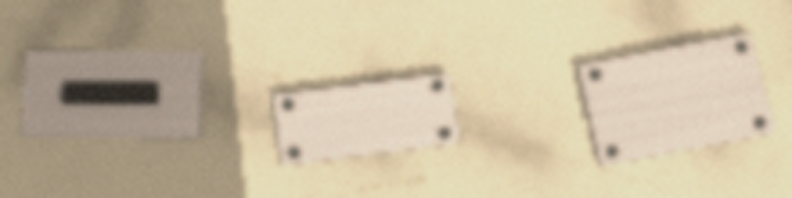

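The cradle bases, guards (far end) and plates are clear: handle left, narrow middle, wide right. Next I compute positions from the corners read off the crops and from the dark blobs.

```bash
cat > h.py <<'E'
import numpy as np,cv2
from rig import robot
def cast(i,px,z):
    px=np.atleast_2d(np.array(px,float));T=np.array(i['T'])
    d=np.c_[(px[:,0]-i['cx'])/i['fx'],(px[:,1]-i['cy'])/i['fy'],np.ones(len(px))]@T[:3,:3].T
    return T[:3,3]+d*((z-T[2,3])/d[:,2])[:,None]
def wcast(i,px,z):
    px=np.atleast_2d(np.array(px,float));T=np.array(i['T'])
    v=px-[i['cx'],i['cy']];r=np.linalg.norm(v,axis=1);t=r/i['fx']
    d=np.c_[v*(np.sin(t)/np.maximum(r,1e-9))[:,None],np.cos(t)]@T[:3,:3].T
    return T[:3,3]+d*((z-T[2,3])/d[:,2])[:,None]
def blob(mask):
    n,l,s,c=cv2.connectedComponentsWithStats(mask.astype(np.uint8))
    return [(np.c_[np.where(l==k)[::-1]]) for k in range(1,n) if s[k,4]>40]
def rect(pts):
    "centre, (long,short), long axis angle of world points"
    (c,s,a)=cv2.minAreaRect((pts[:,:2]*1000).astype(np.float32))
    if s[0]<s[1]: s=s[::-1];a+=90
    return np.round(np.array(c)/1000,4),np.round(s,1),(a+90)%180-90
E
python3 - <<'E'
from h import *
i=robot.get_image('top');f=i['frame'].astype(int)
C=lambda p:[( (x+.5)/5-.5+205,(y+.5)/5-.5+92) for x,y in p]
base={'spare':[(57,460),(183,447)],'b':[(350,510),(478,490)],'a':[(596,463),(720,477)]}
guard={'spare':[(18,68),(135,57)],'b':[(302,124),(418,108)],'a':[(664,70),(777,90)]}
for k in base:
    b=cast(i,C(base[k]),.008);g=cast(i,C(guard[k]),.070)
    m=b.mean(0)[:2];G=g.mean(0)[:2];d=(G-m);L=np.linalg.norm(d)
    e=b[1]-b[0]
    print(k,'front',m,'guard',G,'L',L,'ang',np.degrees(np.arctan2(d[1],d[0])),'front-edge ang',np.degrees(np.arctan2(e[0],-e[1])),'w',np.linalg.norm(e),'orig',m+d/L*.086)
sub=np.zeros(f.shape[:2],bool);sub[100:195,255:365]=1
for p in blob((f.max(2)<60)&sub): print('barrel',len(p),rect(cast(i,p,.036)))
sub[:]=0;sub[225:275,165:385]=1
g=f
for p in blob((f.max(2)<70)&sub): print('dark',len(p),rect(cast(i,p,.02)))
sat=f.max(2)-f.min(2)
print(f[246,180],f[252,250],f[247,335],f[270,320],f[230,180])
for p in blob((sat<35)&sub&(f.max(2)>70)):
    if len(p)>400: print('plate',len(p),rect(cast(i,p,.008)),p.mean(0))
E
```

```text
spare front [0.61073673 0.12237427] guard [0.77740295 0.13889719] L 0.16748324004439416 ang 5.661675663923421 front-edge ang 5.721908400604047 w 0.05893197167745553 orig [0.6963172  0.13085853]
b front [ 0.58776955 -0.01408339] guard [0.75078125 0.01126051] L 0.1649700786863117 ang 8.837187575132486 front-edge ang 8.724924509457477 w 0.06017545300864877 orig [ 0.67274864 -0.00087145]
a front [ 0.60135633 -0.12765587] guard [ 0.76702173 -0.15125421] L 0.16733770588132144 ang -8.107004198802604 front-edge ang -6.987606823708015 w 0.05769065378752261 orig [ 0.68649688 -0.13978379]
barrel 105 (array([ 0.7953, -0.165 ]), array([54.3, 12.6]), 89.61791229248047)
barrel 458 (array([ 0.6803, -0.1394]), array([88.8, 29. ]), -8.628532409667969)
barrel 256 (array([ 0.6633, -0.0029]), array([86. , 16.3]), 8.326105117797852)
dark 115 (array([0.465 , 0.1947]), array([53.6,  8.8]), 89.68470764160156)
[154 140 128] [226 210 191] [223 206 188] [227 211 177] [150 136 114]
plate 1364 (array([0.4735, 0.1908]), array([143.3,  75.8]), 88.3113021850586) [195.96334311 244.24853372]
plate 629 (array([ 0.4618, -0.1562]), array([111.4,  66.3]), -79.54500102996826) [352.29252782 247.76788553]
plate 785 (array([0.45  , 0.0368]), array([109.3,  45.7]), -82.65613222122192) [267.16178344 251.88789809]
```

All three cradles' guards are at +x, so their origins are roughly spare (0.690,0.130), b (0.667,-0.002), a (0.681,-0.139). I'll move above the thick roller.

```bash
python3 -m inch '[[[0.119,0.104,0,0,0,0,60],[0.119,0.104,0,0,0,0,60],[0.119,0.104,0,0,0,0,60],[0.119,0.104,0,0,0,0,60],[0.119,0.104,0,0,0,-0.03,60],[0.119,0.104,0,0,0,-0.03,60],[0.119,0.104,0,0,0,-0.03,60],[0.119,0.104,0,0,0,-0.03,60],[0.119,0.104,0,0,0,-0.03,60],[0.119,0.104,0,0,0,-0.03,60],[0.119,0.104,0,0,0,-0.03,60],[0.119,0.104,0,0,0,-0.03,60],[0.119,0.104,0,0,0,0,60],[0.119,0.104,0,0,0,0,60],[0.119,0.104,0,0,0,0,60],[0.119,0.104,0,0,0,0,60],[0.119,0.104,0,0,0,0,60],[0.119,0.104,0,0,0,0,60],[0,0,0,0,0,0,60],[0,0,0,0,0,0,60]]]'
cat > look.py <<'E'
from h import *;import sys
i=robot.get_image('wrist');cv2.imwrite('pics/%s.png'%sys.argv[1],cv2.resize(i['frame'][:,:,::-1],None,fx=1.5,fy=1.5,interpolation=cv2.INTER_CUBIC))
s=robot.read_state();print(s['eef_pos'],s['eef_rot'],s['joint_positions']);print(i['fx'],i['cx'],i['cy'],np.round(i['T'],3).tolist())
E
python3 look.py w1
```

```text
time_s: 2.15
eef_pos: [0.6808, -0.1392, 0.2219]
eef_rot: [3.141, 0.001, -0.141]
wrist_force: [-0.8, 0.0, 0.2]
opening: 0.0597
grasp_force: 0.0
[ 0.68017151 -0.13990679  0.22204341] [ 3.14138158e+00  1.49231488e-03 -1.41749358e-01] [-2.19855820e-01  5.26558169e-01  1.46192706e+00 -3.57388022e-04
  1.15457875e+00  1.49283444e+00]
297.3186396354542 252.30577979411586 191.45674983372825 [[-0.14, -0.945, -0.296, 0.763], [-0.99, 0.134, 0.043, -0.151], [-0.001, 0.299, -0.954, 0.384], [0.0, 0.0, 0.0, 1.0]]
```

View pics/w1.png

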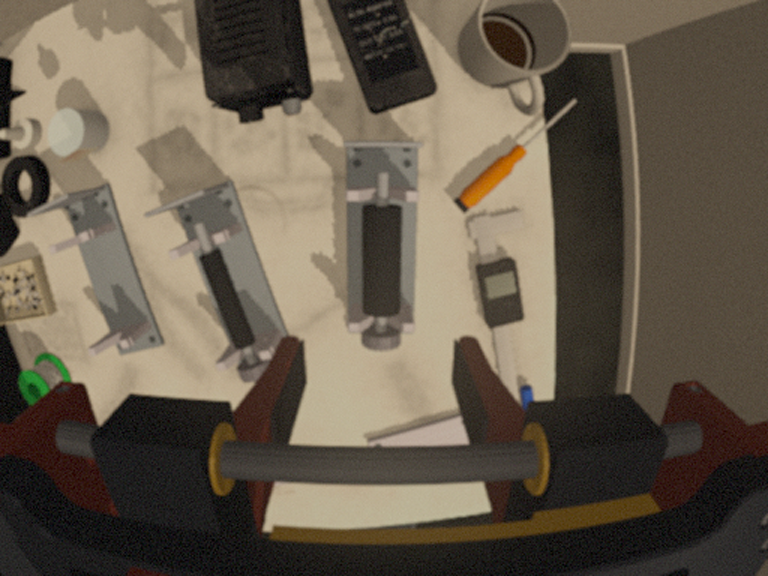

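The wrist view from behind shows cradle a central: thick barrel (381,260), gear near (380,335), guard (382,147). I'll measure the barrels here.

Run:
```python
from h import *
i=robot.get_image('wrist');f=i['frame'].astype(int)
sub=np.zeros(f.shape[:2],bool);sub[130:220,220:285]=1
sub2=np.zeros(f.shape[:2],bool);sub2[155:235,130:175]=1
for sb in(sub,sub2):
  for p in blob((f.max(2)<62)&sb):
    if len(p)>150: print('barrel',len(p),rect(wcast(i,p,.036)),rect(wcast(i,p,.045)))
C=lambda p:[((x+.5)/1.5-.5,(y+.5)/1.5-.5) for x,y in p]
for n,z,p in [('a guard top',.07,[(346,143),(418,143)]),('a up far outer tips',.056,[(352,193),(418,195)]),('a up near',.056,[(350,323),(412,324)])]:
    q=wcast(i,C(p),z);print(n,np.round(q,4).tolist(),np.round(q.mean(0),4))
```

```text
barrel 1590 (array([ 0.6762, -0.1396]), array([91.3, 29.4]), -7.508995056152344) (array([ 0.6784, -0.1399]), array([89. , 28.7]), -7.5089874267578125)
barrel 907 (array([ 0.6615, -0.0045]), array([88.6, 20.7]), 8.474397659301758) (array([ 0.6641, -0.0083]), array([86.3, 20.2]), 8.474387168884277)
a guard top [[0.7715, -0.1297, 0.07], [0.7646, -0.1792, 0.07]] [ 0.768  -0.1544  0.07  ]
a up far outer tips [[0.7348, -0.1276, 0.056], [0.7266, -0.1754, 0.056]] [ 0.7307 -0.1515  0.056 ]
a up near [[0.634, -0.1099, 0.056], [0.6262, -0.1586, 0.056]] [ 0.6301 -0.1342  0.056 ]
```

```bash
python3 -m inch '[[[-0.006,0.001,-0.13,0,0,0,60],[0,0,-0.13,0,0,0,60],[0,0,-0.13,0,0,0,60],[0,0,-0.13,0,0,0,60],[0,0,-0.13,0,0,0,60],[0,0,-0.1,0,0,0,60],[0,0,-0.07,0,0,0,60],[0,0,0,0,0,0,60],[0,0,0,0,0,0,60],[0,0,0,0,0,0,20],[0,0,0,0,0,0,20],[0,0,0,0,0,0,20],[0,0,0,0,0,0,20],[0,0,0,0,0,0,20],[0,0,0,0,0,0,20],[0,0,0,0,0,0,20],[0,0,0,0,0,0,20],[0,0,0,0,0,0,20]]]'
```

```text
time_s: 4.05
eef_pos: [0.6798, -0.141, 0.0185]
eef_rot: [3.14, -0.001, -0.142]
wrist_force: [-2.0, -5.3, 2.1]
opening: 0.0312
grasp_force: 30.0
```

```bash
python3 -m inch '[[[0,0,0.03,0,0,0,20],[0,0,0.05,0,0,0,20],[0,0,0.1,0,0,0,20],[0,0,0.13,0,0,0,20],[0,0,0.13,0,0,0,20],[0,0,0.13,0,0,0,20],[0,0,0.13,0,0,0,20],[0,0,0.04,0,0,0,20],[0,0,0,0,0,0,20],[0,0,0,0,0,0,20],[0,0,0,0,0,0,20]]]'; python3 look.py w2
```

```text
time_s: 5.15
eef_pos: [0.6781, -0.1392, 0.2003]
eef_rot: [-3.141, 0.004, -0.142]
wrist_force: [-0.8, -0.3, -3.2]
opening: 0.0312
grasp_force: 30.0
[ 0.67823757 -0.13927466  0.20034443] [-3.14126507  0.00369666 -0.14214999] [-2.19738055e-01  5.46267471e-01  1.48165988e+00  4.45715500e-05
  1.11737623e+00  1.49318927e+00]
297.3186396354542 252.30577979411586 191.45674983372825 [[-0.142, -0.944, -0.298, 0.76], [-0.99, 0.135, 0.044, -0.151], [-0.001, 0.302, -0.953, 0.362], [0.0, 0.0, 0.0, 1.0]]
```

View pics/w2.png

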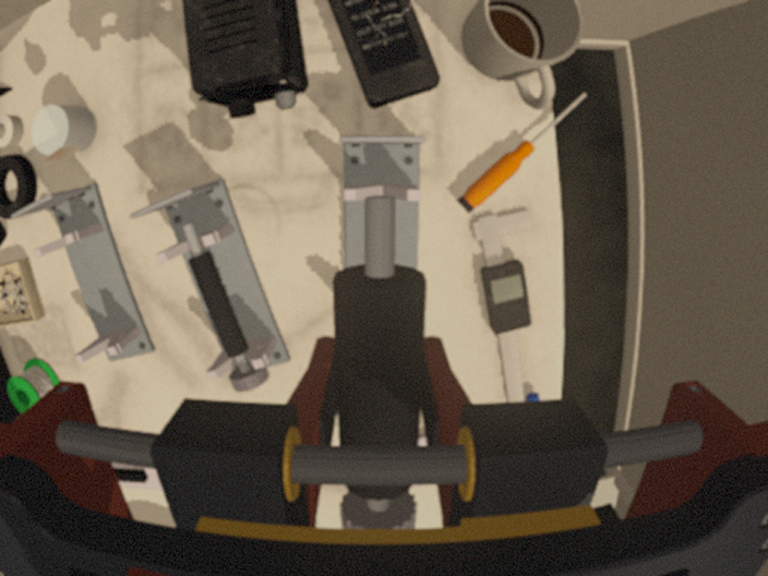

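The roller is held level: shaft tip at (379,197), barrel end at about (379,267). I'll work out its offset along the gripper.

Run:
```python
from h import *
i=robot.get_image('wrist');s=robot.read_state();e=np.array(s['eef_pos']);y=s['eef_rot'][2]
C=lambda p:[((x+.5)/1.5-.5,(y+.5)/1.5-.5) for x,y in p]
for n,z,p in [('shaft tip',e[2]+.019+.005,(379,196)),('barrel end top',e[2]+.019+.016,(379,266))]:
    q=wcast(i,C([p]),z)[0]-e;c,sn=np.cos(y),np.sin(y);print(n,q[0]*c+q[1]*sn,-q[0]*sn+q[1]*c)
```

```text
shaft tip 0.06877349848382971 0.0001775646131823832
barrel end top 0.049323979169068104 0.00017215088214376194
```

```bash
python3 -m inch '[[[0,0.054,0,0,0,0.09,20],[0,0.054,0,0,0,0.09,20],[0,0.054,0,0,0,0.09,20],[0,0.054,0,0,0,0.09,20],[0,0.054,0,0,0,0.09,20],[0,0.054,0,0,0,0.09,20],[0,0.054,0,0,0,0.09,20],[0,0.054,0,0,0,0.09,20],[0,0.054,0,0,0,0.09,20],[0,0.054,0,0,0,0.09,20],[0,0.054,0,0,0,0.09,20],[0,0.054,0,0,0,0.09,20],[0,0.054,0,0,0,0.09,20],[0,0.054,0,0,0,0.09,20],[0,0.054,0,0,0,0.09,20],[0,0.054,0,0,0,0.09,20],[0.012,0.054,0,0,0,0.09,20],[0.012,0.054,0,0,0,0.09,20],[0.012,0.054,0,0,0,0.09,20],[0.012,0.054,0,0,0,0.09,20]]]'
python3 -m inch '[[[0,0,0,0,0,0.088,20],[0,0,0,0,0,0.088,20],[0,0,0,0,0,0.088,20],[0,0,0,0,0,0.088,20],[0,0,0,0,0,0,20],[0,0,0,0,0,0,20]]]'
python3 - <<'E'
from h import *
i=robot.get_image('scene');cv2.imwrite('pics/s1.png',cv2.resize(i['frame'][100:260,200:410,::-1],None,fx=3.5,fy=3.5,interpolation=cv2.INTER_CUBIC))
i=robot.get_image('wrist');cv2.imwrite('pics/w3.png',cv2.resize(i['frame'][:,:,::-1],None,fx=1.5,fy=1.5))
print(np.round(i['T'],3).tolist())
E
```

```text
time_s: 7.25
eef_pos: [0.691, 0.1309, 0.2013]
eef_rot: [-3.14, -0.002, 2.691]
wrist_force: [-0.1, -0.1, -3.5]
opening: 0.0312
grasp_force: 30.0
time_s: 7.85
eef_pos: [0.6911, 0.1304, 0.2018]
eef_rot: [-3.142, -0.001, -3.049]
wrist_force: [-0.2, -0.4, -3.5]
opening: 0.0316
grasp_force: 30.0
[[-0.093, 0.952, 0.293, 0.61], [0.996, 0.088, 0.028, 0.123], [0.001, 0.295, -0.956, 0.364], [0.0, 0.0, 0.0, 1.0]]
```

View pics/w3.png

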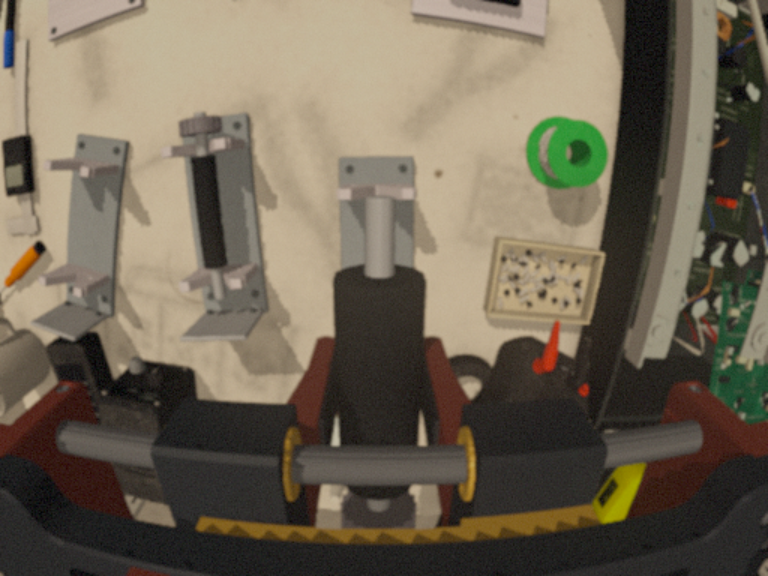

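The half turn is done. Spare's front base edge is at (340,157)-(414,156), its upright tips at (340,190)/(412,190), and a's base front corners at (80,136)/(129,141). I'll check the alignment.

Run:
```python
from h import *
i=robot.get_image('wrist')
C=lambda p:[((x+.5)/1.5-.5,(y+.5)/1.5-.5) for x,y in p]
def sh(n,z,p,off,ang):
    q=wcast(i,C(p),z);m=q.mean(0);e=q[1]-q[0];a=np.radians(ang)
    print(n,'w',np.linalg.norm(e),'ang',np.degrees(np.arctan2(e[0],-e[1]))%180,'orig',m[:2]+off*np.array([np.cos(a),np.sin(a)]))
sh('spare base',.008,[(340,157),(414,156)],.08,5.7)
sh('spare tips outer',.056,[(340,189),(412,187)],.056,5.7)
sh('a base',.008,[(80,136),(129,142)],.08,-8)
```

```text
spare base w 0.058418064588461674 ang 6.101736137160202 orig [0.69197987 0.12989052]
spare tips outer w 0.04963886479810839 ang 6.911530453430032 orig [0.68969613 0.12894892]
a base w 0.05772120058910796 ang 172.6766745747089 orig [ 0.68340585 -0.13596395]
```

```bash
python3 -m inch '[[[-0.003,-0.002,-0.12,0,0,0.004,20],[0,0,-0.12,0,0,0,20],[0,0,-0.12,0,0,0,20],[0,0,-0.1,0,0,0,20],[0,0,-0.08,0,0,0,20],[0,0,-0.06,0,0,0,20],[0,0,-0.04,0,0,0,20],[0,0,-0.03,0,0,0,20],[0,0,-0.02,0,0,0,20],[0,0,-0.02,0,0,0,20],[0,0,0,0,0,0,20],[0,0,0,0,0,0,20]]]'
```

```text
time_s: 9.2
eef_pos: [0.691, 0.13, 0.0257]
eef_rot: [3.142, 0.001, -3.039]
wrist_force: [0.0, 0.1, -4.4]
opening: 0.0316
grasp_force: 30.0
```

```bash
python3 -m inch '[[[0,0,-0.012,0,0,0,20],[0,0,-0.01,0,0,0,20],[0,0,-0.006,0,0,0,20],[0,0,0,0,0,0,20],[0,0,0,0,0,0,20]]]'
```

```text
time_s: 9.7
eef_pos: [0.6913, 0.1291, 0.019]
eef_rot: [-3.141, 0.001, -3.039]
wrist_force: [-0.8, -5.5, 2.7]
opening: 0.0311
grasp_force: 30.0
```

```bash
python3 -m inch '[[[0,0,0,0,0,0,50],[0,0,0,0,0,0,50],[0,0,0,0,0,0,50],[0,0,0.08,0,0,0,50],[0,0,0.14,0,0,0,50],[0,0,0.14,0,0,0,50],[0,0,0.14,0,0,0,50],[0,0,0.14,0,0,0,50],[-0.026,-0.133,0.08,0,0,0.01,50],[-0.026,-0.133,0,0,0,0.01,50],[-0.026,-0.133,0,0,0,0.01,50],[-0.026,-0.133,0,0,0,0,50],[0,0,0,0,0,0,50],[0,0,0,0,0,0,50]]]';  python3 look.py w4
python3 - <<'E'
from h import *
i=robot.get_image('wrist');f=i['frame'].astype(int);print(f.shape)
for p in blob((f.max(2)<62)&(np.arange(384)[:,None]<250)):
    if len(p)>300 : print('b',len(p),p.mean(0),rect(wcast(i,p,.036)))
i=robot.get_image('top');f=i['frame'].astype(int)
for p in blob((f.max(2)<60)):
    if 100<len(p)<1500 : print('top',len(p),p.mean(0),rect(cast(i,p,.036)))
E
```

```text
time_s: 11.1
eef_pos: [0.6649, -0.0034, 0.1996]
eef_rot: [3.141, 0.002, -2.993]
wrist_force: [-0.3, 0.4, -0.8]
opening: 0.0499
grasp_force: 0.0
[ 0.66506238 -0.00263473  0.19928903] [ 3.14140485e+00  1.39008610e-03 -2.99203943e+00] [-2.20521932e-02  5.05727975e-01  1.55377170e+00  4.78770341e-04
  1.08075543e+00 -1.74262693e+00]
297.3186396354542 252.30577979411586 191.45674983372825 [[-0.148, 0.944, 0.294, 0.584], [0.989, 0.14, 0.045, -0.016], [0.001, 0.297, -0.955, 0.362], [0.0, 0.0, 0.0, 1.0]]
(384, 512, 3)
b 6760 [492.11079882 141.36346154] (array([0.5309, 0.3365]), array([393.1,  94. ]), 2.859523057937622)
b 390 [425.24871795  46.50769231] (array([0.4726, 0.181 ]), array([57.3, 13.5]), 89.40241241455078)
b 778 [ 79.96658098 114.44344473] (array([ 0.6225, -0.2233]), array([54., 38.]), 5.939957618713379)
b 1293 [250.80742459 170.78576953] (array([ 0.6629, -0.0043]), array([89.7, 19.8]), 8.165840148925781)
b 1639 [354.57107993 212.76021965] (array([0.6955, 0.1296]), array([95.4, 32.3]), 6.80394172668457)
top 219 [241.56621005 107.34703196] (array([0.7799, 0.0941]), array([98. , 21.3]), 0.08273125439882278)
top 436 [224.07798165 144.15137615] (array([0.6937, 0.1313]), array([91.7, 27.5]), 6.560840129852295)
top 994 [ 70.47183099 311.25050302] (array([0.3227, 0.4527]), array([170.6,  32.4]), 89.70835876464844)
top 380 [138.59210526 312.27631579] (array([0.3281, 0.3003]), array([104.7,  24.3]), -67.9393482208252)
```

View pics/w4.png

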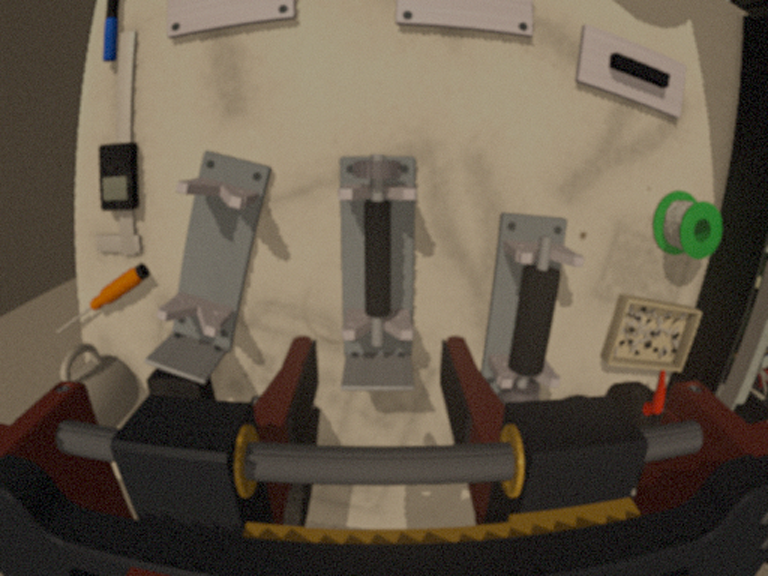

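Thick is seated in spare with its gear at the guard (barrel at 537,320), and the thin roller is centred below at (377,258). I'll descend and grip it.

```bash
python3 -m inch '[[[-0.008,-0.004,-0.13,0,0,0,50],[0,0,-0.13,0,0,0,50],[0,0,-0.13,0,0,0,50],[0,0,-0.13,0,0,0,50],[0,0,-0.1,0,0,0,50],[0,0,-0.07,0,0,0,50],[0,0,-0.035,0,0,0,50],[0,0,0,0,0,0,50],[0,0,0,0,0,0,10],[0,0,0,0,0,0,10],[0,0,0,0,0,0,10],[0,0,0,0,0,0,10],[0,0,0,0,0,0,10],[0,0,0,0,0,0,10],[0,0,0,0,0,0,10],[0,0,0,0,0,0,10]]]'
```

```text
time_s: 12.85
eef_pos: [0.6633, -0.0047, 0.0176]
eef_rot: [-3.141, 0.001, -2.992]
wrist_force: [-0.6, -5.6, 5.4]
opening: 0.0191
grasp_force: 30.0
```

```bash
python3 -m inch '[[[0,0,0.03,0,0,0,10],[0,0,0.05,0,0,0,10],[0,0,0.12,0,0,0,10],[0,0,0.13,0,0,0,10],[0,0,0.13,0,0,0,10],[0,0,0.13,0,0,-0.04,10],[0,0,0.13,0,0,-0.09,10],[0,-0.054,0,0,0,-0.09,10],[0,-0.054,0,0,0,-0.09,10],[0,-0.054,0,0,0,-0.09,10],[0,-0.054,0,0,0,-0.09,10],[0,-0.054,0,0,0,-0.09,10],[0,-0.054,0,0,0,-0.09,10],[0,-0.054,0,0,0,-0.09,10],[0,-0.054,0,0,0,-0.09,10],[0.035,-0.054,0,0,0,-0.09,10],[0.035,-0.054,0,0,0,-0.09,10],[0,0,0,0,0,-0.09,10],[0,0,0,0,0,-0.09,10],[0,0,0,0,0,-0.09,10]]]'
python3 -m inch '[[[0,0,0,0,0,-0.09,10],[0,0,0,0,0,-0.09,10],[0,0,0,0,0,-0.09,10],[0,0,0,0,0,-0.09,10],[0,0,0,0,0,-0.09,10],[0,0,0,0,0,-0.09,10],[0,0,0,0,0,-0.09,10],[0,0,0,0,0,-0.09,10],[0,0,0,0,0,-0.09,10],[0,0,0,0,0,-0.073,10],[0,0,0,0,0,0,10],[0,0,0,0,0,0,10]]]'
python3 look.py w5
```

```text
time_s: 14.85
eef_pos: [0.6798, -0.1387, 0.1973]
eef_rot: [-3.141, -0.001, 1.244]
wrist_force: [-0.3, -0.3, -2.5]
opening: 0.0192
grasp_force: 30.0
time_s: 16.05
eef_pos: [0.68, -0.1387, 0.1972]
eef_rot: [-3.141, 0.0, -0.134]
wrist_force: [-0.4, -0.6, -1.3]
opening: 0.0194
grasp_force: 30.0
[ 0.68003752 -0.13879797  0.19717442] [-3.14135551e+00  1.22987917e-04 -1.34525124e-01] [-2.18585232e-01  5.50350909e-01  1.48249729e+00  2.52430797e-04
  1.10888693e+00  1.48662372e+00]
297.3186396354542 252.30577979411586 191.45674983372825 [[-0.134, -0.946, -0.295, 0.762], [-0.991, 0.128, 0.041, -0.15], [-0.001, 0.298, -0.955, 0.359], [0.0, 0.0, 0.0, 1.0]]
```

View pics/w5.png

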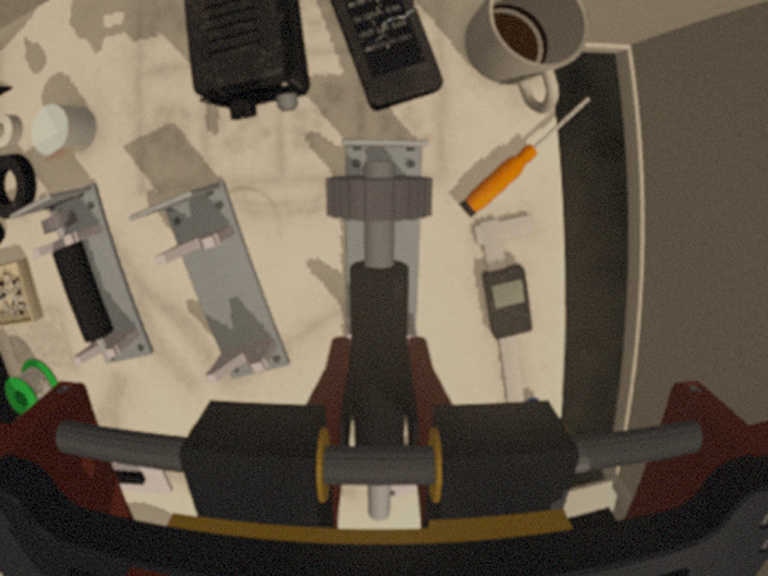

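The thin roller is held over a with its gear towards the guard: tip at (378,162), guard top edge at y=142. I'll compute the offset.

Run:
```python
from h import *
i=robot.get_image('wrist');s=robot.read_state();e=np.array(s['eef_pos']);y=s['eef_rot'][2]
C=lambda p:[((x+.5)/1.5-.5,(y+.5)/1.5-.5) for x,y in p]
for n,z,p in [('tip 78',e[2]+.024,(378,161)),('barrel 44',e[2]+.029,(379,262)),('barrel 44 mid',e[2]+.019,(379,268)),('guard 92',.07,(385,140)),('guard 88',.07,(385,145))]:
    q=wcast(i,C([p]),z)[0]-e;c,sn=np.cos(y),np.sin(y);print(n,q[0]*c+q[1]*sn,-q[0]*sn+q[1]*c)
```

```text
tip 78 0.07969684770226247 0.0005102779923074983
barrel 44 0.048951745167492566 0.0001893601519810384
barrel 44 mid 0.04438966261120224 0.00019266460480987357
guard 92 0.0904286443936099 -0.0035358475317297435
guard 88 0.0871833888203438 -0.003540668672765838
```

```bash
python3 -m inch '[[[-0.004,-0.005,-0.12,0,0,-0.005,10],[0,0,-0.12,0,0,0,10],[0,0,-0.12,0,0,0,10],[0,0,-0.1,0,0,0,10],[0,0,-0.08,0,0,0,10],[0,0,-0.06,0,0,0,10],[0,0,-0.04,0,0,0,10],[0,0,-0.03,0,0,0,10],[0,0,-0.02,0,0,0,10],[0,0,0,0,0,0,10],[0,0,0,0,0,0,10]]]'
```

```text
time_s: 17.25
eef_pos: [0.6796, -0.1404, 0.0251]
eef_rot: [3.142, -0.001, -0.145]
wrist_force: [-0.3, -0.5, -1.0]
opening: 0.0194
grasp_force: 30.0
```

```bash
python3 -m inch '[[[0,0,-0.012,0,0,0,10],[0,0,-0.01,0,0,0,10],[0,0,-0.006,0,0,0,10],[0,0,0,0,0,0,10],[0,0,0,0,0,0,10]]]'
```

```text
time_s: 17.75
eef_pos: [0.6796, -0.141, 0.0179]
eef_rot: [3.141, -0.001, -0.145]
wrist_force: [-0.6, -4.6, 1.3]
opening: 0.0193
grasp_force: 30.0
```

```bash
python3 -m inch '[[[0,0,0,0,0,0,45],[0,0,0,0,0,0,50],[0,0,0,0,0,0,55],[0,0,0.08,0,0,0,55],[0,0,0.14,0,0,0,55],[0,0,0.14,0,0,0,55],[0,0,0.14,0,0,0,55],[0,0,0.14,0,0,0,55],[0,0,0.08,0,0,0,55],[0.008,0.135,0,0,0,0.02,55],[0.008,0.135,0,0,0,0.02,55],[0.008,0.135,0,0,0,0.02,55],[0.008,0.135,0,0,0,0.02,55],[0.007,0.135,0,0,0,0.02,55],[0.007,0.135,0,0,0,0.02,55],[0.007,0.135,0,0,0,0.02,55],[0.007,0.135,0,0,0,0.02,55],[0,0,0,0,0,0,55],[0,0,0,0,0,0,55]]]'
cat > meas.py <<'E'
from h import *
i=robot.get_image('wrist');f=i['frame'].astype(int)
for p in blob((f.max(2)<62)&(np.arange(384)[:,None]<250)):
    if 200<len(p)<3000 : print('w',len(p),p.mean(0),*rect(wcast(i,p,.036)))
i=robot.get_image('top');f=i['frame'].astype(int)
for p in blob((f.max(2)<60)):
    if 100<len(p)<1500 : print('top',len(p),p.mean(0),*rect(cast(i,p,.036)))
E
python3 meas.py; python3 look.py w6
```

```text
time_s: 19.65
eef_pos: [0.6941, 0.1304, 0.1985]
eef_rot: [3.141, -0.001, 0.107]
wrist_force: [0.8, 0.0, -0.3]
opening: 0.0549
grasp_force: 0.0
w 1833 [252.99399891 174.29405346] [0.6915 0.1297] [90.4 29.6] 6.801790237426758
w 644 [447.51397516 207.38819876] [ 0.6803 -0.1401] [86.8 21.3] -8.977157592773438
w 284 [470.64084507 236.23943662] [ 0.6412 -0.2101] [48.1 38.5] 6.28977632522583
top 1083 [346.59372114  82.8199446 ] [ 0.8461 -0.1578] [118.7  60.4] 10.864333152770996
top 266 [ 89.78947368 101.66165414] [0.8003 0.4565] [73.1 37.7] -28.508243560791016
top 251 [341.9123506  148.49800797] [ 0.6822 -0.1392] [86.3 16.7] -8.325447082519531
top 196 [383.87755102 178.41836735] [ 0.6184 -0.2306] [53.7 32.7] 6.181759357452393
top 107 [405.57009346 255.30841121] [ 0.439 -0.265] [72.   7.1] 8.582758903503418
[0.69416758 0.12845895 0.1979808 ] [ 3.14138226e+00 -2.41914013e-04  1.04650586e-01] [ 1.66225838e-01  5.66664004e-01  1.45205220e+00 -2.49518079e-04
  1.12264795e+00  1.63247969e+00]
297.3186396354542 252.30577979411586 191.45674983372825 [[0.105, -0.949, -0.296, 0.776], [-0.994, -0.1, -0.03, 0.137], [-0.001, 0.297, -0.955, 0.36], [0.0, 0.0, 0.0, 1.0]]
```

View pics/w6.png

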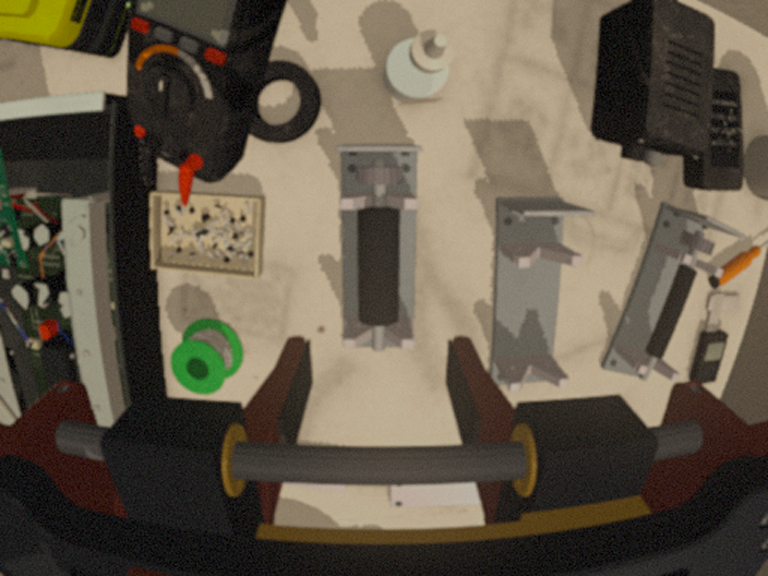

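Thin is seated in a (barrel 670,310) and the thick roller is under the gripper at (378,265). I'll descend and grip it.

```bash
python3 -m inch '[[[-0.003,0.004,-0.13,0,0,0,55],[0,0,-0.13,0,0,0,55],[0,0,-0.13,0,0,0,55],[0,0,-0.13,0,0,0,55],[0,0,-0.1,0,0,0,55],[0,0,-0.06,0,0,0,55],[0,0,-0.036,0,0,0,55],[0,0,0,0,0,0,55],[0,0,0,0,0,0,20],[0,0,0,0,0,0,20],[0,0,0,0,0,0,20],[0,0,0,0,0,0,20],[0,0,0,0,0,0,20],[0,0,0,0,0,0,20],[0,0,0,0,0,0,20]]]'
python3 -m inch '[[[0,0,0.03,0,0,0,20],[0,0,0.05,0,0,0,20],[0,0,0.12,0,0,0,20],[0,0,0.13,0,0,0,20],[0,0,0.13,0,0,0,20],[0,0,0.13,0,0,0,20],[0,0,0.13,0,0,0,20],[-0.02,-0.131,0,0,0,0.01,20],[-0.03,-0.131,0,0,0,0.01,20],[-0.03,-0.131,0,0,0,0.01,20],[-0.03,-0.131,0,0,0,0,20],[0,0,0,0,0,0,20],[0,0,0,0,0,0,20]]]'; python3 look.py w7
```

```text
time_s: 21.3
eef_pos: [0.6944, 0.1292, 0.0196]
eef_rot: [3.14, -0.002, 0.106]
wrist_force: [0.1, -7.2, 3.4]
opening: 0.0313
grasp_force: 30.0
time_s: 22.6
eef_pos: [0.6658, -0.0006, 0.1993]
eef_rot: [-3.141, -0.001, 0.152]
wrist_force: [0.2, 1.1, -2.0]
opening: 0.0316
grasp_force: 30.0
[6.66076294e-01 1.81982005e-04 1.99176305e-01] [-3.14121903e+00 -9.02649006e-04  1.52879389e-01] [-1.78360462e-02  5.07519567e-01  1.55101823e+00  5.90637802e-04
  1.08222887e+00  1.39980372e+00]
297.3186396354542 252.30577979411586 191.45674983372825 [[0.151, -0.944, -0.294, 0.747], [-0.989, -0.145, -0.043, 0.012], [-0.002, 0.297, -0.955, 0.362], [0.0, 0.0, 0.0, 1.0]]
```

View pics/w7.png

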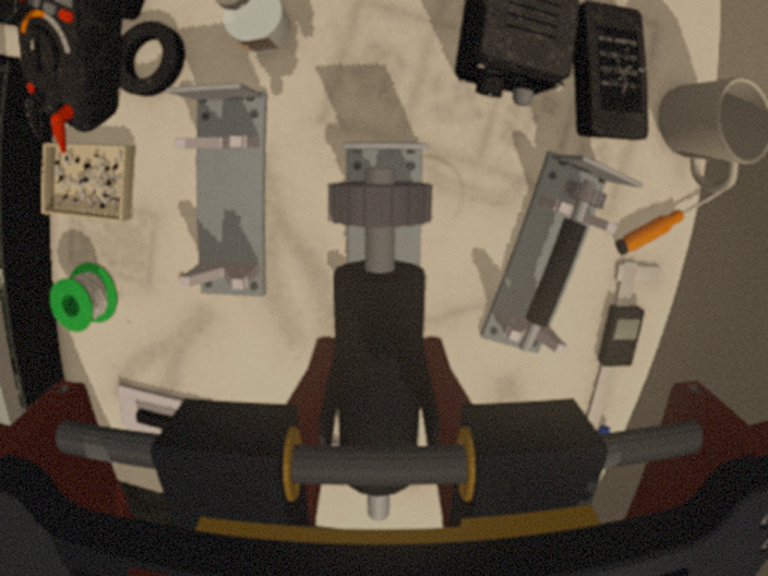

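Guard-to-tip gap (145 to 166 px) matches the previous placement, and the guard's centre is at 386, so I only need a small y shift. Lowering.

```bash
python3 -m inch '[[[0,-0.006,-0.12,0,0,0,20],[0,0,-0.12,0,0,0,20],[0,0,-0.12,0,0,0,20],[0,0,-0.1,0,0,0,20],[0,0,-0.08,0,0,0,20],[0,0,-0.06,0,0,0,20],[0,0,-0.04,0,0,0,20],[0,0,-0.03,0,0,0,20],[0,0,-0.02,0,0,0,20],[0,0,0,0,0,0,20],[0,0,0,0,0,0,20]]]'
```

```text
time_s: 23.75
eef_pos: [0.6664, -0.0018, 0.0265]
eef_rot: [3.141, -0.001, 0.153]
wrist_force: [-0.3, 0.2, -3.3]
opening: 0.0314
grasp_force: 30.0
```

```bash
python3 -m inch '[[[0,0,-0.012,0,0,0,20],[0,0,-0.01,0,0,0,20],[0,0,-0.006,0,0,0,20],[0,0,0,0,0,0,20],[0,0,0,0,0,0,20]]]'
```

```text
time_s: 24.25
eef_pos: [0.6678, -0.0035, 0.0206]
eef_rot: [3.139, -0.004, 0.153]
wrist_force: [0.3, -7.7, 5.8]
opening: 0.0315
grasp_force: 30.0
```

```bash
python3 -m inch '[[[0,0,0,0,0,0,45],[0,0,0,0,0,0,55],[0,0,0,0,0,0,60],[0,0,0.08,0,0,0,60],[0,0,0.14,0,0,0,60],[0,0,0.14,0,0,0,60],[0,0,0.14,0,0,0,60],[0,0,0.14,0,0,0,60],[0,0,0.08,0,0,0,60],[0,0,0,0,0,0,60],[0,0,0,0,0,0,60]]]'; python3 meas.py
python3 -m inch '[[[-0.08,0.014,0,0,0,0.082,65],[-0.08,0.014,0,0,0,0.082,65],[-0.08,0.014,0,0,0,0.082,65],[-0.08,0.014,0,0,0,0.082,65],[-0.08,0.014,0,0,0,0.082,65],[-0.08,0.014,0,0,0,0.082,65],[-0.08,0.014,0,0,0,0.082,65],[-0.08,0.014,0,0,0,0.082,65],[-0.08,0.014,0,0,0,0.082,65],[-0.08,0.014,0,0,0,0.082,65],[-0.07,0.014,0,0,0,0.082,65],[0,0,0,0,0,0.082,65],[0,0,0,0,0,0,65],[0,0,0,0,0,0,65]]]'; python3 look.py w8
```

```text
time_s: 25.35
eef_pos: [0.6656, -0.0016, 0.1984]
eef_rot: [-3.141, 0.0, 0.153]
wrist_force: [-0.1, 0.0, 0.2]
opening: 0.0601
grasp_force: 0.0
w 277 [8.76173285 6.55956679] [0.8618 0.3757] [56.  24.1] 80.86100006103516
w 2086 [254.38686481 174.38350911] [ 0.6649 -0.0037] [91.4 30.4] 8.330243110656738
w 1041 [369.68011527 180.89241114] [ 0.6801 -0.1405] [88.1 20.3] -8.659706115722656
w 514 [410.95719844 225.07198444] [ 0.6352 -0.2213] [54.8 36.2] 6.340638160705566
w 233 [193.79399142 241.83690987] [0.5744 0.0642] [34.1 28.9] -79.42735385894775
top 211 [241.         107.81990521] [0.7774 0.0953] [98.2 21.5] 1.5438282489776611
top 994 [ 70.31488934 311.22132797] [0.3227 0.4527] [170.6  32.4] 89.70835876464844
top 387 [138.7751938 312.2118863] [0.3285 0.2994] [106.7  24.3] -67.9393482208252
time_s: 26.85
eef_pos: [0.4482, 0.0367, 0.1981]
eef_rot: [-3.14, -0.0, 1.695]
wrist_force: [0.8, 0.5, 0.5]
opening: 0.065
grasp_force: 0.0
[0.44838894 0.0366089  0.19829137] [-3.14051839e+00 -7.70158422e-05  1.69554340e+00] [ 5.50088299e-02  2.00472733e-01  2.02367925e+00  2.48151886e-06
  9.18517686e-01 -6.97397958e-02]
297.3186396354542 252.30577979411586 191.45674983372825 [[0.992, 0.119, 0.034, 0.439], [0.124, -0.948, -0.293, 0.118], [-0.003, 0.295, -0.955, 0.36], [0.0, 0.0, 0.0, 1.0]]
```

View pics/w8.png

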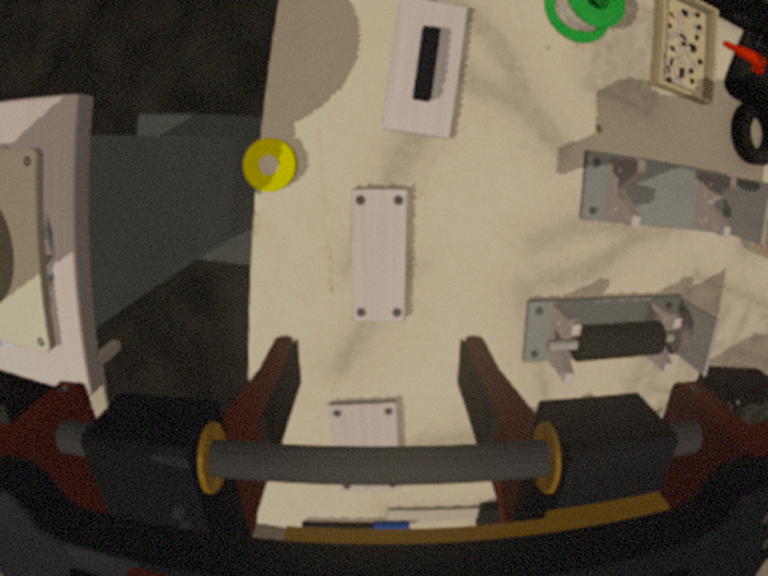

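The narrow plate has corners (354,188),(408,188),(353,320),(405,320). The handle plate is at (427,68) and the wide plate is partly hidden at (365,440).

```bash
cat > plates.py <<'E'
from h import *
def plates(i,ca,box,t=42):
    f=cv2.GaussianBlur(i['frame'],(3,3),0).astype(int);x0,y0,x1,y1=box
    m=np.zeros(f.shape[:2],np.uint8)
    r=(f[:,:,0]-f[:,:,2])*100/np.maximum(f[:,:,0],1)
    m[y0:y1,x0:x1]=((r<t/2.2)&(f.max(2)>90))[y0:y1,x0:x1]
    m=cv2.morphologyEx(m,cv2.MORPH_CLOSE,np.ones((5,5)));m=cv2.morphologyEx(m,cv2.MORPH_OPEN,np.ones((5,5)))
    for p in blob(m):
        if len(p)>300: print(len(p),p.mean(0).round(1),*rect(ca(i,p,.008)))
E
python3 - <<'E'
from plates import *
i=robot.get_image('wrist')
f=i['frame'];print(f[169,253],f[169,300],f[40,265],f[60,230],f[280,240])
plates(i,wcast,(190,0,325,225))
C=lambda p:[((x+.5)/1.5-.5,(y+.5)/1.5-.5) for x,y in p]
print(rect(wcast(i,C([(354,188),(408,188),(353,320),(405,320)]),.008)))
print(rect(wcast(i,C([(469,8),(385,127),(449,137),(402,-3)]),.008)))
E
```

```text
[179 162 148] [185 170 141] [180 165 151] [183 168 143] [175 156 144]
3377 [282.6  44.9] [0.4648 0.1945] [112.9  53. ] 89.48284912109375
3049 [252.1 168.9] [0.4482 0.0354] [109.8  42.3] -83.07918548583984
(array([0.449 , 0.0359]), array([111.2,  44.1]), -83.24513816833496)
(array([0.4668, 0.1935]), array([109.6,  53.6]), 89.77606201171875)
```

```bash
python3 -m inch '[[[0.001,0,-0.13,0,0,0,65],[0,0,-0.13,0,0,0,65],[0,0,-0.13,0,0,0,65],[0,0,-0.13,0,0,0,65],[0,0,-0.12,0,0,0,65],[0,0,-0.08,0,0,0,65],[0,0,-0.04,0,0,0,65],[0,0,-0.01,0,0,0,65],[0,0,0,0,0,0,65],[0,0,0,0,0,0,65]]]'
```

```text
time_s: 27.95
eef_pos: [0.4494, 0.0367, 0.0072]
eef_rot: [3.14, 0.0, 1.698]
wrist_force: [0.1, 0.2, 1.0]
opening: 0.0651
grasp_force: 0.0
```

```bash
python3 -m inch '[[[0,0,-0.016,0,0,0,65],[0,0,0,0,0,0,65],[0,0,0,0,0,0,35],[0,0,0,0,0,0,35],[0,0,0,0,0,0,35],[0,0,0,0,0,0,35],[0,0,0,0,0,0,35],[0,0,0,0,0,0,35],[0,0,0,0,0,0,35],[0,0,0.03,0,0,0,35],[0,0,0.06,0,0,0,35],[0,0,0.1,0,0,0,35],[0,0,0.13,0,0,0,35],[0,0,0.13,0,0,0,35],[0,0,0.13,0,0,0,35],[0,0,0,0,0,0,35],[0,0,0,0,0,0,35]]]'
python3 - <<'E'
from h import *
i=robot.get_image('wrist');f=i['frame'][:,:,::-1]
cv2.imwrite('pics/w9.png',cv2.resize(f[150:384,150:360],None,fx=2.5,fy=2.5))
print(np.round(i['T'],4).tolist())
E
```

```text
time_s: 29.65
eef_pos: [0.4488, 0.0367, 0.1479]
eef_rot: [3.14, 0.0, 1.699]
wrist_force: [0.1, -1.0, -1.2]
opening: 0.0438
grasp_force: 30.0
[[0.9919, 0.1216, 0.0381, 0.4387], [0.1274, -0.9476, -0.2931, 0.1178], [0.0005, 0.2956, -0.9553, 0.31], [0.0, 0.0, 0.0, 1.0]]
```

View pics/w9.png

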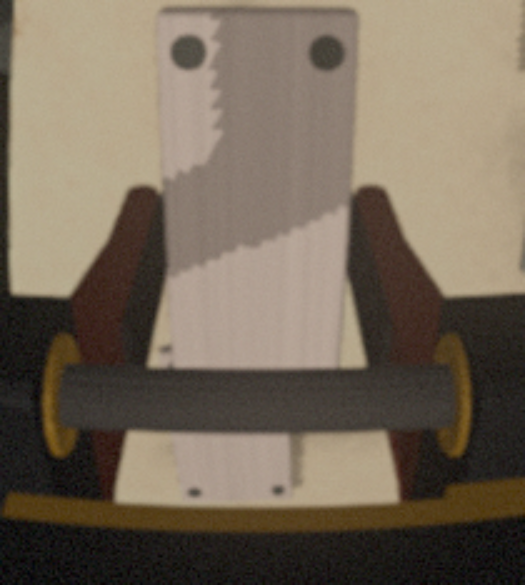

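The plate is held squarely, its far edge at crop (258,14) and near edge at (235,497). I'll compute its offset in the grip.

Run:
```python
from h import *
i=robot.get_image('wrist');s=robot.read_state();e=np.array(s['eef_pos']);y=s['eef_rot'][2];c,sn=np.cos(y),np.sin(y)
for n,z,p in [('Ltop',.005,(160,14)),('Rtop',.005,(357,14)),('near holes',.005,(236,491)),('far holes',.005,(257,52))]:
    q=wcast(i,[[150+p[0]/2.5,150+p[1]/2.5]],e[2]+z)[0]-e;print(n,q[0]*c+q[1]*sn,-q[0]*sn+q[1]*c)
```

```text
Ltop 0.05322315553581357 0.01994437889634205
Rtop 0.053238653694274427 -0.022663266967968797
near holes -0.087683741219413 0.005149731477062584
far holes 0.04470484607790905 -0.0010328666860292051
```

```bash
python3 -m inch '[[[0.077,-0.059,0,0,0,0.069,35],[0.077,-0.059,0,0,0,0.069,35],[0.077,-0.059,0,0,0,0.069,35],[0.077,-0.059,0,0,0,0.069,35],[0.077,-0.059,0,0,0,0.069,35],[0.077,-0.059,0,0,0,0.069,35],[0.077,-0.059,0,0,0,0.069,35],[0.077,-0.059,0,0,0,0.069,35],[0.077,-0.059,0,0,0,0.069,35],[0.077,-0.059,0,0,0,0.069,35],[0.077,-0.059,0,0,0,0.069,35],[0.076,-0.058,0,0,0,0.069,35],[0,0,-0.1,0,0,0,35],[0,0,-0.1,0,0,0,35],[0,0,-0.06,0,0,0,35],[0,0,-0.04,0,0,0,35],[0,0,-0.02,0,0,0,35],[0,0,0,0,0,0,35],[0,0,0,0,0,0,35]]]'
```

```text
time_s: 31.65
eef_pos: [0.68, -0.1401, 0.0682]
eef_rot: [-3.141, 0.001, 3.0]
wrist_force: [0.3, 0.1, -1.4]
opening: 0.0436
grasp_force: 30.0
```

```bash
python3 -m inch '[[[-0.002,0,-0.012,0,0,0,35],[0,0,-0.012,0,0,0,35],[0,0,-0.01,0,0,0,35],[0,0,0,0,0,0,35],[0,0,0,0,0,0,35]]]'
```

```text
time_s: 32.15
eef_pos: [0.6789, -0.1401, 0.0589]
eef_rot: [3.142, -0.0, 2.999]
wrist_force: [0.7, -0.1, -1.3]
opening: 0.0437
grasp_force: 30.0
```

```bash
python3 -m inch '[[[0.002,0,-0.006,0,0,0,35],[0,0,-0.003,0,0,0,35],[0,0,0,0,0,0,35],[0,0,0,0,0,0,35]]]'
```

```text
time_s: 32.55
eef_pos: [0.6793, -0.1401, 0.0585]
eef_rot: [-3.141, -0.0, 2.999]
wrist_force: [-6.5, 0.7, 11.6]
opening: 0.0436
grasp_force: 30.0
```

```bash
python3 -m inch '[[[0,0,0,0,0,0,50],[0,0,0,0,0,0,60],[0,0,0,0,0,0,70],[0,0,0,0,0,0,75],[0,0,0.06,0,0,0,80],[0,0,0.13,0,0,0,80],[0,0,0.13,0,0,0,80],[0,0,0.13,0,0,0,80],[0,0,0.1,0,0,0,80],[0,0,0,0,0,0,80],[0,0,0,0,0,0,80]]]'
cat > pl.py <<'E'
import sys
from plates import *
def pl(cam,ca,box,z,th):
    i=robot.get_image(cam);f=cv2.GaussianBlur(i['frame'],(3,3),0).astype(int);x0,y0,x1,y1=box
    r=(f[:,:,0]-f[:,:,2])*100/np.maximum(f[:,:,0],1)
    m=np.zeros(f.shape[:2],np.uint8);m[y0:y1,x0:x1]=((r<20)&(r>10)&(f.max(2)>th))[y0:y1,x0:x1]
    m=cv2.morphologyEx(m,cv2.MORPH_CLOSE,np.ones((5,5)));m=cv2.morphologyEx(m,cv2.MORPH_OPEN,np.ones((7,7)))
    for p in blob(m):
        if len(p)>300: print(cam,len(p),p.mean(0).round(1),*rect(ca(i,p,z)))
E
python3 - <<'E'
from pl import *
pl('wrist',wcast,(150,0,360,250),.064,90)
print('desk');pl('wrist',wcast,(60,0,500,150),.008,90)
pl('top',cast,(165,215,385,290),.008,100)
i=robot.get_image('wrist');cv2.imwrite('pics/w10.png',cv2.resize(i['frame'][:,:,::-1],None,fx=1.5,fy=1.5))
E
```

```text
time_s: 33.65
eef_pos: [0.6796, -0.1401, 0.195]
eef_rot: [-3.141, 0.001, 2.999]
wrist_force: [-0.3, 0.4, -1.2]
opening: 0.0799
grasp_force: 0.0
wrist 1929 [199.1  10.6] [ 0.5027 -0.1638] [112.9  36.8] 77.75484466552734
wrist 2540 [345.2 136.4] [ 0.6603 -0.0424] [145.5  38.9] -3.7765579223632812
wrist 6670 [250.6 172.4] [ 0.6784 -0.1418] [155.9  50.9] -8.8995361328125
desk
wrist 1926 [200.9  11.2] [ 0.4857 -0.1632] [119.9  44.2] 78.2433853149414
wrist 718 [464.2   8.4] [0.4805 0.192 ] [112.   25.1] -88.04804527759552
wrist 335 [278.9  18.2] [ 0.5004 -0.0816] [30.6 23.2] -6.279624938964844
wrist 1875 [346.  107.3] [ 0.6268 -0.0094] [80.3 61.6] 8.61186408996582
wrist 1278 [439.5 118.8] [0.6465 0.1257] [68.6 66.8] 4.520669937133789
wrist 2228 [251.4 127.5] [ 0.6274 -0.1332] [59.9 51. ] 81.77057647705078
top 1502 [352.2 247.5] [ 0.4578 -0.1586] [116.2  70.8] -78.3224630355835
top 1113 [195.8 246.1] [0.4638 0.1954] [111.2  53.7] 89.68926239013672
top 652 [357.  282.7] [ 0.3838 -0.1677] [111.2  32.3] 89.70182800292969
```

```bash
python3 -m inch '[[[-0.073,-0.006,0,0,0,-0.066,85],[-0.073,-0.006,0,0,0,-0.066,85],[-0.073,-0.006,0,0,0,-0.066,85],[-0.073,-0.006,0,0,0,-0.066,85],[-0.073,-0.006,0,0,0,-0.066,85],[-0.073,-0.006,0,0,0,-0.066,85],[-0.073,-0.006,0,0,0,-0.066,85],[-0.073,-0.006,0,0,0,-0.066,85],[-0.073,-0.006,0,0,0,-0.066,85],[-0.073,-0.006,0,0,0,-0.066,85],[-0.073,-0.006,0,0,0,-0.066,85],[-0.073,-0.006,0,0,0,-0.062,85],[0,0,0,0,0,0,85],[0,0,0,0,0,0,85]]]'
python3 - <<'E'
from pl import *
pl('wrist',wcast,(190,100,325,235),.008,90)
i=robot.get_image('wrist');f=cv2.GaussianBlur(i['frame'],(3,3),0).astype(int)
r=(f[:,:,0]-f[:,:,2])*100//np.maximum(f[:,:,0],1)
print(r[170,200:320:4]);print(r[100:250:5,252])
E
```

```text
time_s: 35.25
eef_pos: [0.4607, -0.1581, 0.1939]
eef_rot: [-3.141, -0.0, 1.764]
wrist_force: [-1.1, -0.0, -0.4]
opening: 0.085
grasp_force: 0.0
wrist 4657 [251.2 169.3] [ 0.4596 -0.1588] [111.  63.] -79.60952377319336
[22 23 22 21 22 24 21 17 17 17 17 16 17 17 17 17 17 17 17 18 26 25 25 24
 24 25 25 25 25 25]
[25 25 23 24 22 19 17 16 17 17 17 17 17 16 17 17 17 17 17 17 17 17 18 22
 24 23 24 23 24 24]
```

```bash
python3 -m inch '[[[-0.004,0,-0.13,0,0,-0.007,85],[0,0,-0.13,0,0,0,85],[0,0,-0.13,0,0,0,85],[0,0,-0.13,0,0,0,85],[0,0,-0.12,0,0,0,85],[0,0,-0.08,0,0,0,85],[0,0,-0.03,0,0,0,85],[0,0,-0.01,0,0,0,85],[0,0,0,0,0,0,85],[0,0,0,0,0,0,85]]]'
```

```text
time_s: 36.35
eef_pos: [0.4603, -0.1583, 0.0051]
eef_rot: [3.14, 0.001, 1.751]
wrist_force: [1.0, 0.0, 0.9]
opening: 0.0849
grasp_force: 0.0
```

```bash
python3 -m inch '[[[0,0,-0.008,0,0,0,85],[0,0,0,0,0,0,85],[0,0,0,0,0,0,55],[0,0,0,0,0,0,55],[0,0,0,0,0,0,55],[0,0,0,0,0,0,55],[0,0,0,0,0,0,55],[0,0,0,0,0,0,55],[0,0,0.03,0,0,0,55],[0,0,0.06,0,0,0,55],[0,0,0.1,0,0,0,55],[0,0,0.13,0,0,0,55],[0,0,0.13,0,0,0,55],[0,0,0.13,0,0,0,55],[0,0,0,0,0,0,55],[0,0,0,0,0,0,55]]]'
```

```text
time_s: 37.95
eef_pos: [0.4594, -0.1581, 0.1476]
eef_rot: [3.14, 0.001, 1.751]
wrist_force: [-0.2, 0.6, -2.3]
opening: 0.0635
grasp_force: 30.0
```

```bash
python3 -m inch '[[[0.069,0.052,0,0,0,0.082,55],[0.069,0.052,0,0,0,0.082,55],[0.069,0.052,0,0,0,0.082,55],[0.069,0.052,0,0,0,0.082,55],[0.069,0.052,0,0,0,0.082,55],[0.069,0.052,0,0,0,0.082,55],[0.069,0.052,0,0,0,0.082,55],[0.069,0.052,0,0,0,0.082,55],[0.069,0.052,0,0,0,0.082,55],[0.069,0.052,0,0,0,0.082,55],[0.069,0.052,0,0,0,0.082,55],[0.067,0.048,0,0,0,0.079,55],[0,0,-0.1,0,0,0,55],[0,0,-0.1,0,0,0,55],[0,0,-0.06,0,0,0,55],[0,0,-0.04,0,0,0,55],[0,0,-0.02,0,0,0,55],[0,0,0,0,0,0,55],[0,0,0,0,0,0,55]]]'
```

```text
time_s: 39.85
eef_pos: [0.6665, -0.0032, 0.0679]
eef_rot: [-3.141, 0.001, -2.992]
wrist_force: [0.3, -0.3, -1.2]
opening: 0.0633
grasp_force: 30.0
```

```bash
python3 -m inch '[[[0,0,-0.014,0,0,0,55],[0,0,-0.012,0,0,0,55],[0,0,-0.01,0,0,0,55],[0,0,0,0,0,0,55],[0,0,0,0,0,0,55]]]'
```

```text
time_s: 40.35
eef_pos: [0.6661, -0.0031, 0.0583]
eef_rot: [-3.142, 0.0, -2.992]
wrist_force: [-0.1, 0.6, 0.2]
opening: 0.0639
grasp_force: 30.0
```

```bash
python3 -m inch '[[[0,0,-0.004,0,0,0,55],[0,0,0,0,0,0,55],[0,0,0,0,0,0,70],[0,0,0,0,0,0,80],[0,0,0,0,0,0,85],[0,0,0,0,0,0,85],[0,0,0.06,0,0,0,85],[0,0,0.13,0,0,0,85],[0,0,0.13,0,0,0,85],[0,0,0.13,0,0,0,85],[0,0,0.1,0,0,0,85],[0,0,0,0,0,0,85],[0,0,0,0,0,0,85]]]'
python3 - <<'E'
from pl import *
pl('wrist',wcast,(150,0,360,250),.064,90)
print('desk')
pl('top',cast,(165,215,385,290),.008,100)
E
```

```text
time_s: 41.65
eef_pos: [0.6661, -0.003, 0.1955]
eef_rot: [-3.141, 0.001, -2.992]
wrist_force: [-0.9, -0.9, -1.4]
opening: 0.0848
grasp_force: 0.0
wrist 563 [158.9 120.6] [ 0.6163 -0.1033] [34.1 24.9] 5.687147617340088
wrist 7114 [252.4 170.5] [ 0.6551 -0.0045] [136.8  61.3] 8.782721519470215
wrist 455 [347.  155.3] [0.6221 0.0886] [28.9 25. ] -76.90145587921143
wrist 1359 [343.  209.4] [0.6799 0.0985] [79.5 38.8] 16.175241470336914
desk
top 1112 [195.8 246.1] [0.4638 0.1953] [111.1  53.7] 89.68926239013672
```

```bash
python3 -m inch '[[[-0.0575,0.057,0,0,0,-0.079,85],[-0.0575,0.057,0,0,0,-0.079,85],[-0.0575,0.057,0,0,0,-0.079,85],[-0.0575,0.057,0,0,0,-0.079,85],[-0.0575,0.057,0,0,0,-0.079,85],[-0.0575,0.057,0,0,0,-0.079,85],[-0.0575,0.057,0,0,0,-0.079,85],[-0.0575,0.057,0,0,0,-0.079,85],[-0.0575,0.057,0,0,0,-0.079,85],[-0.0575,0.057,0,0,0,-0.079,85],[-0.0575,0.057,0,0,0,-0.079,85],[-0.0575,0.057,0,0,0,-0.079,85],[-0.0575,0.057,0,0,0,-0.079,85],[-0.0575,0.057,0,0,0,-0.073,85],[0,0,0,0,0,0,85],[0,0,0,0,0,0,85]]]'
python3 - <<'E'
from pl import *
pl('wrist',wcast,(190,100,325,235),.008,60)
E
python3 meas.py
```

```text
time_s: 43.35
eef_pos: [0.4643, 0.1963, 0.1938]
eef_rot: [-3.14, 0.001, 1.567]
wrist_force: [-0.1, 0.7, 0.4]
opening: 0.0848
grasp_force: 0.0
wrist 3311 [252.8 169.8] [0.4648 0.1941] [109.8  53.2] 89.82891082763672
w 482 [177.06224066   5.47510373] [0.3881 0.3822] [61.2 30.5] -6.222404479980469
w 210 [138.08095238  48.28571429] [0.3338 0.3479] [38.2 13.9] -9.128669738769531
w 342 [252.62573099 170.1374269 ] [0.465  0.1996] [52.6  9.9] 89.93922424316406
top 1399 [309.09721229  70.78627591] [ 0.881  -0.0701] [153.1  72.3] -1.3908767700195312
top 1056 [346.51136364  82.77746212] [ 0.8463 -0.1578] [118.2  60. ] 11.121965408325195
top 585 [175.61880342 185.67692308] [0.606  0.2384] [147.1  42.2] 24.638795852661133
top 169 [383.99408284 179.5443787 ] [ 0.6178 -0.2308] [51.6 32.5] 5.347629547119141
top 187 [  5.54010695 264.55080214] [0.4227 0.6019] [49.1 21.2] -4.483428955078125
top 143 [129.56643357 263.23776224] [0.4259 0.3322] [29.8 24.2] -0.30580902099609375
top 121 [ 96.90082645 272.17355372] [0.4103 0.4027] [44.2 15. ] 4.438591003417969
top 641 [ 93.95787832 322.925117  ] [0.2967 0.3953] [259.4  39.7] -73.85104370117188
```

```bash
python3 -m inch '[[[0.002,-0.005,-0.13,0,0,0,85],[0,0,-0.13,0,0,0,85],[0,0,-0.13,0,0,0,85],[0,0,-0.13,0,0,0,85],[0,0,-0.12,0,0,0,85],[0,0,-0.08,0,0,0,85],[0,0,-0.03,0,0,0,85],[0,0,-0.01,0,0,0,85],[0,0,0,0,0,0,85],[0,0,0,0,0,0,85]]]'
```

```text
time_s: 44.5
eef_pos: [0.4661, 0.1954, 0.0056]
eef_rot: [3.14, -0.001, 1.564]
wrist_force: [-0.0, -0.4, -0.0]
opening: 0.0851
grasp_force: 0.0
```

```bash
python3 -m inch '[[[0,0,-0.01,0,0,0,85],[0,0,0,0,0,0,85],[0,0,0,0,0,0,45],[0,0,0,0,0,0,45],[0,0,0,0,0,0,45],[0,0,0,0,0,0,45],[0,0,0,0,0,0,45],[0,0,0,0,0,0,45],[0,0,0,0,0,0,45],[0,0,0.03,0,0,0,45],[0,0,0.06,0,0,0,45],[0,0,0.1,0,0,0,45],[0,0,0.13,0,0,0,45],[0,0,0.13,0,0,0,45],[0,0,0.13,0,0,0,45],[0,0,0,0,0,0,45],[0,0,0,0,0,0,45]]]'
```

```text
time_s: 46.2
eef_pos: [0.4653, 0.1952, 0.1477]
eef_rot: [3.14, -0.001, 1.564]
wrist_force: [-0.6, 0.1, -1.9]
opening: 0.0534
grasp_force: 30.0
```

```bash
python3 -m inch '[[[0.0695,-0.02,0,0,0,0.083,45],[0.0695,-0.02,0,0,0,0.083,45],[0.0695,-0.02,0,0,0,0.083,45],[0.0695,-0.02,0,0,0,0.083,45],[0.0695,-0.02,0,0,0,0.083,45],[0.0695,-0.02,0,0,0,0.083,45],[0.0695,-0.02,0,0,0,0.083,45],[0.0695,-0.02,0,0,0,0.083,45],[0.0695,-0.02,0,0,0,0.083,45],[0.0695,-0.02,0,0,0,0.083,45],[0.0695,-0.02,0,0,0,0.083,45],[0.0695,-0.02,0,0,0,0.083,45],[0.069,-0.022,0,0,0,0.078,45],[0,0,-0.1,0,0,0,45],[0,0,-0.1,0,0,0,45],[0,0,-0.06,0,0,0,45],[0,0,-0.06,0,0,0,45],[0,0,0,0,0,0,45],[0,0,0,0,0,0,45]]]'
```

```text
time_s: 48.1
eef_pos: [0.6909, 0.1298, 0.067]
eef_rot: [-3.142, -0.0, -3.032]
wrist_force: [0.3, -0.4, -0.9]
opening: 0.0533
grasp_force: 30.0
```

```bash
python3 -m inch '[[[0,0,-0.014,0,0,0,45],[0,0,-0.012,0,0,0,45],[0,0,-0.01,0,0,0,45],[0,0,0,0,0,0,45],[0,0,0,0,0,0,45]]]'
```

```text
time_s: 48.6
eef_pos: [0.691, 0.1297, 0.0584]
eef_rot: [3.142, 0.0, -3.032]
wrist_force: [-0.8, 0.3, -0.5]
opening: 0.0537
grasp_force: 30.0
```

Now I'll touch down, release, lift and back away, then take a final look.

```bash
python3 -m inch '[[[0,0,-0.004,0,0,0,45],[0,0,-0.004,0,0,0,45],[0,0,0,0,0,0,60],[0,0,0,0,0,0,70],[0,0,0,0,0,0,75],[0,0,0,0,0,0,75],[0,0,0.06,0,0,0,75],[0,0,0.13,0,0,0,75],[0,0,0.13,0,0,0,75],[0,0,0.13,0,0,0,75],[0,0,0.13,0,0,0,75],[-0.1,0,0.05,0,0,0,75],[-0.15,0,0,0,0,0,75],[-0.15,0,0,0,0,0,75],[-0.15,0,0,0,0,0,75],[-0.15,0,0,0,0,0,75],[-0.1,0,0,0,0,0,75],[0,0,0,0,0,0,75],[0,0,0,0,0,0,75]]]'
python3 - <<'E'
from h import *
i=robot.get_image('top');a=cv2.resize(i['frame'][92:202,205:365,::-1],None,fx=5,fy=5,interpolation=cv2.INTER_CUBIC)
cv2.imwrite('pics/f.png',a)
E
```

```text
time_s: 50.5
eef_pos: [0.4919, 0.1299, 0.2149]
eef_rot: [3.141, 0.003, -3.032]
wrist_force: [0.5, -1.0, 0.1]
opening: 0.0752
grasp_force: 0.0
```

View pics/f.png

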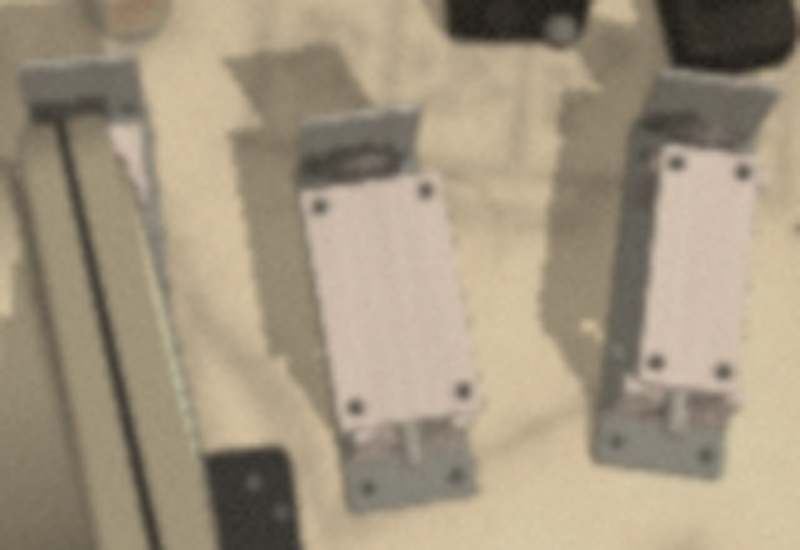

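Plates b and a look centred, and both gears are beside their guards, at (360,160) and (690,128). The arm hides spare, so I'll move aside and measure all three plates numerically.

```bash
python3 -m inch '[[[0,-0.15,0,0,0,0,75],[0,-0.15,0,0,0,0,75],[0,-0.15,0,0,0,0,75],[0,-0.15,0,0,0,0,75],[0,-0.15,0,0,0,0,75],[0,-0.15,0,0,0,0,75],[0,-0.15,0,0,0,0,75],[-0.05,-0.15,0,0,0,0,75],[-0.05,-0.15,0,0,0,0,75],[-0.05,-0.15,0,0,0,0,75],[-0.05,-0.15,0,0,0,0,75],[-0.05,-0.15,0,0,0,0,75],[0,0,0,0,0,0,75],[0,0,0,0,0,0,75]]]'
python3 - <<'E'
from pl import *
i=robot.get_image('top');f=i['frame'].astype(int)
C=lambda p:[((x+.5)/5-.5+205,(y+.5)/5-.5+92) for x,y in p]
O={'b':(.667,-.003,8.6),'a':(.6805,-.140,-8.1),'s':(.691,.130,6.0)}
def rel(n,c):
    x,y,a=O[n];a=np.radians(a);d=np.array(c[:2])-[x,y];print(n,'dx %.4f dy %.4f'%(d@[np.cos(a),np.sin(a)],d@[-np.sin(a),np.cos(a)]))
for n,p in [('b',[(302,190),(438,172),(480,408),(345,432)]),('a',[(662,143),(757,152),(735,393),(640,380)])]:
    r=rect(cast(i,C(p),.064));print(*r);rel(n,r[0])
for n,bx in [('b',(263,122,302,182)),('a',(331,117,358,173)),('s',(208,100,246,180))]:
    m=np.zeros(f.shape[:2],np.uint8);x0,y0,x1,y1=bx
    r=(f[:,:,0]-f[:,:,2])*100/np.maximum(f[:,:,0],1)
    m[y0:y1,x0:x1]=((f.max(2)>(150 if n!='s' else 100))&(r<18)&(r>5))[y0:y1,x0:x1]
    m=cv2.morphologyEx(m,cv2.MORPH_CLOSE,np.ones((3,3)));m=cv2.morphologyEx(m,cv2.MORPH_OPEN,np.ones((5,5)))
    for q in blob(m):
        if len(q)>200: r=rect(cast(i,q,.064));print(n,len(q),*r);rel(n,r[0])
for q in blob((f.max(2)<65)):
    if 50<len(q)<500 and 205<q[:,0].mean()<250 and 100<q[:,1].mean()<190: r=rect(cast(i,q,.076));print('handle',*r);rel('s',r[0])
E
```

```text
time_s: 51.95
eef_pos: [0.4288, -0.3218, 0.2136]
eef_rot: [-3.142, 0.0, -3.035]
wrist_force: [0.1, -0.2, 0.4]
opening: 0.0752
grasp_force: 0.0
[ 0.667  -0.0018] [113.4  61.7] 9.014127731323242
b dx 0.0002 dy 0.0012
[ 0.6819 -0.1382] [113.3  42.7] -8.12310791015625
a dx 0.0011 dy 0.0020
b 1417 [ 0.6627 -0.0011] [120.8  63.2] 8.454157829284668
b dx -0.0040 dy 0.0025
a 718 [ 0.6802 -0.1386] [106.3  39.9] -7.045127868652344
a dx -0.0005 dy 0.0013
s 1507 [0.6782 0.1276] [154.   58.6] 6.038610935211182
s dx -0.0130 dy -0.0010
handle [0.6912 0.1316] [54.3  8.2] 6.719208717346191
s dx 0.0004 dy 0.0016
```

```bash
python3 -c "
from rig import robot;print(robot.hand_in())"
```

```text
the job is handed in; nothing more can be done
None
```

I handed in the job at about 52 s; it returned no verdict. The rollers are exchanged with gear ends beside the guards, and the wide, narrow and handle plates measured within about 2 mm of centre on cradles b, a and spare (spare's from the handle alone).

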